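# Boot-probe press on the control unit bench

## Task

Put the engine control unit into boot mode: on the probe press that has the control unit in its nest, push the red sprung plunger all the way down, keep it fully down for at least two seconds, then let it spring all the way back up. Leave the other, empty press alone and do not disturb the control unit.

Things in the scene. Friction and masses are not known exactly. Their poses are not given: they have to be found in the camera images.
- boot_plunger (a joint): Plunger of the probe press that holds the control unit: how far it is pushed down, in m. 0 = up at rest, 0.020 = fully down on its stop. It slides straight down and springs back up by itself; 3.5 N starts it, 10.5 N brings it to the bottom.
- boot_plunger_cap (a point): Centre of the flat top of that plunger's red round cap (38 mm across, 12 mm thick), above the middle of the blue bridge (45 x 176 mm, top 115 mm above the table). The point moves with the plunger: 145 mm above the table at rest, 125 mm fully down. Nothing on the press stands higher; the press is fixed to the table, its dark base 170 x 180 mm. z is up.
- spare_plunger (a joint): Plunger of the other press, which looks the same but has an empty nest, with no control unit under its blue bridge: how far it is pushed down, in m (0 = up). To be left alone.
- control_unit_center (a point): Engine control unit lying loose in the nest under the bridge of the press in use: finned aluminium case 135 x 120 mm, 35 mm high, black connectors at one end, white label, 0.45 kg. The point is its middle, 29 mm above the table, within 4 mm of straight below the plunger. A like unit with a yellow label on the open table has no part in the job.

How it is judged:
By the outcome, as a careful person would: the job done as asked, in the order asked, and still so for the second after the job is handed in, with the robot touching nothing.
It also fails if it takes over 34 s, if anything falls off the work surface, if the arm or the gripper's body presses on something with over 40 N, if the wrist force passes 120 N, or if a joint passes its speed limit or range.

## Robot

A 6-joint arm with a two-finger parallel gripper is mounted at the origin on the work surface. World frame = base frame: x ahead of the robot, y to its left, z up, the work surface at z = 0. Lengths are in mm, angles in degrees, forces in N, time in s.
With the tool pointing down it reaches from about 400 to 825 mm from the base axis. Payload 7 kg.
Tool frame: the origin (TCP) lies at the very end of the fingers, on their centre line; the grasp point (between the pads) lies 19 mm behind it (ctrl.tcp_to_grasp is the distance from the TCP to the grasp point, in mm); z points along the fingers, y is the line along which they close (so a half turn about z gives the same grasp; the last joint's range is limited). The gripper opens to 88 mm and grips with 3 to 60 N. Pads are 19 mm wide; open, the fingers measure 130 mm over their backs; the gripper's body (78 mm by 193 mm) begins 47 mm behind the grasp point.
Start: joints at [-56.431, 20.546, 0.682, 0, -70.136, -16.507], TCP at [198.03, -645.274, 190.861] pointing down, gripper open.
Joint ranges: [-176.03, 176.03], [-82.01, 121.73], [-58.28, 71.71], [-173.87, 95.51], [-174.79, -0.11], [-173.66, 173.66]. Speed limits (degrees/s): [136.94, 136.94, 172.46, 180, 180, 180].

## Interface

Orientations are given as a 3x3 rotation matrix whose columns are the frame's x, y, z axes.
In Python, from cell import ctrl gives the robot as it stands.
- The arm moves only by the tool play_rows, never from a script. Its argument "increments" is text: rows parted by semicolons, each of 7 numbers parted by spaces: the turn, a rotation vector about the tool's x, y, z in rad, then the shift along the tool's x, y, z in cm, then the opening, from 0 (shut) to 1 (fully open). In form: rx ry rz tx ty tz grip; .... A call has 1 to 5 rows; each row is the pose to reach, as a shift and turn from the pose commanded when the call began, along the tool's axes at that moment; what a row does not reach only later rows make up. A row lasts 1/10 s, in which the tool goes at most 50 mm and 8.59 degrees, less where a joint would pass 70% of its speed; a pose out of reach is approached as far as the arm can. A call with a gripper value outside its range is refused whole. The fingers move at their own pace and stop on an object; "grip_force" is the grip in N (left out, the last holds). Time passes only in rows, so rows that repeat a pose let the fingers close. It gives the time, the measured TCP pose, the force, the opening and the grip force at its end, in the units of the state.
- ctrl.observe(): the state, without advancing time (a new reading comes with each control period).
- ctrl.grab_frame(name): name is "scene" or "top" or "wrist"; returns a dict with "img" (384x512x3 uint8, red, green, blue), "fovy" (degrees; the focal length in pixels is half the picture's height over the tangent of half this angle, whatever the lens; pixels are square), "cx", "cy" (the principal point, pixels), "T" (4x4, takes a point from camera to world coordinates). Camera axes: x right, y down, z forward; pixel columns grow to the right and rows downward; lengths in mm; the calibration is good to about 2 mm. The wrist camera is an equidistant fisheye: a pixel r from the principal point sees the ray r / f radians off the axis. A picture is of the moment at which its call begins. There is no depth.
- ctrl.sign_off(): hands the job in; it is judged then, once.
The state is a dict: "clock": time; "joint_pos": joint angles; "joint_vel": joint speeds; "joint_torque": joint torques, N m; "position": TCP position; "tool_rot": TCP orientation; "wrist_force": force on the tool from outside, world axes, zero at the start; "torque": the same for the moment, N m; "gripper_width": finger opening in mm; "grip_force": force on a finger pad.
Only numpy, scipy, OpenCV 4.12 (cv2) and the standard library are available. Lean on these libraries where they do the work, as an engineer would, in place of code of your own. Each camera call takes 0.05 s, during which the arm holds its last target. There are 200 camera calls.

## Working session

There is one attempt and no reset: what is moved stays moved. The work goes in short steps, Python scripts to look and compute and a tool call to move; the robot and the scene stay as the last step left them, time stands still between calls to the robot, and variables do not carry over. Pictures are saved under pics/ and viewed, at most 10 in all, crops included, and the job is handed in when it is done.

Besides the shell and the picture viewer there is one more tool, called after "Request:" by a JSON object that holds its "fn" and its "kwargs", one argument or row to a line. play_rows: Moves the arm, as the interface text tells. Its arguments: {"type":"object","properties":{"increments":{"type":"string"},"grip_force":{"type":"number"}},"required":["increments"]}

```bash
mkdir -p pics; python3 - <<'E'
from cell import ctrl
import cv2,numpy as np,pickle
fs={n:ctrl.grab_frame(n) for n in("scene","top")}
pickle.dump(fs,open("f.pkl","wb"))
for n,f in fs.items():
    cv2.imwrite(f"pics/{n}.png",f["img"][:,:,::-1]); print(n,f["fovy"],f["cx"],f["cy"],f["T"].round(3).tolist())
s=ctrl.observe();print(s["clock"],s["position"],s["tool_rot"],s["gripper_width"])
E
```

```text
scene 51.64633007633046 259.73183291853275 188.71813977109417 [[0.133, 0.654, -0.745, 1275.824], [0.991, -0.101, 0.088, -103.197], [-0.018, -0.75, -0.661, 776.956], [0.0, 0.0, 0.0, 1.0]]
top 51.379651599151224 252.24783611192382 193.37758773166655 [[0.01, -0.981, 0.196, 380.28], [-1.0, -0.011, -0.002, -1.147], [0.004, -0.196, -0.981, 929.838], [0.0, 0.0, 0.0, 1.0]]
0.1 [ 197.86719896 -644.83958837  190.0024129 ] [[-9.56025155e-01 -2.93284093e-01 -5.86918865e-04]
 [-2.93284641e-01  9.56024144e-01  1.39841888e-03]
 [ 1.50974592e-04  1.50905792e-03 -9.99998850e-01]] 87.45245466501538
```

View pics/scene.png

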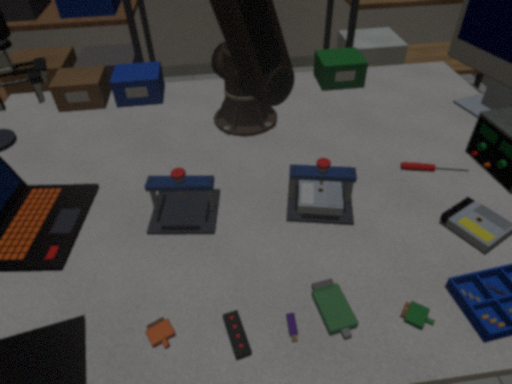

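View pics/top.png

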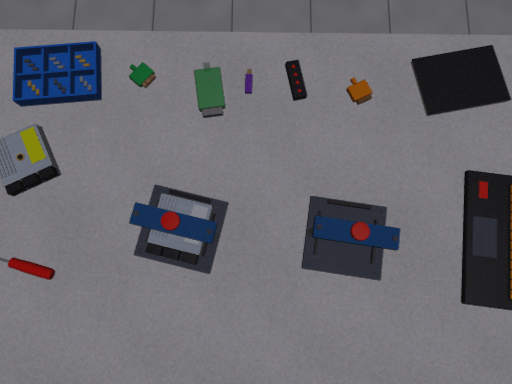

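The top picture shows the loaded press at left, cap at about (170,221), with the unit under its bridge. The empty press's cap is at (361,231). In the scene picture the loaded cap is at about (323,162) and the empty one at (178,173).

```bash
cat > h.py <<'E'
import numpy as np,cv2
def ray(f,u,v):
    F=f["img"].shape[0]/2/np.tan(np.radians(f["fovy"]/2)); T=f["T"]
    d=T[:3,:3]@np.array([(u-f["cx"])/F,(v-f["cy"])/F,1]); return T[:3,3],d
def at(f,u,v,z):
    o,d=ray(f,u,v); return o+d*(z-o[2])/d[2]
def red(f,u,v,r=16):
    i=f["img"].astype(int); m=((i[...,0]>90)&(i[...,1]<60)&(i[...,2]<60)).astype(np.uint8)
    k=np.zeros_like(m);k[v-r:v+r,u-r:u+r]=1;m*=k
    ys,xs=np.nonzero(m); return xs.mean(),ys.mean(),len(xs),(xs.min(),xs.max(),ys.min(),ys.max())
E
python3 - <<'E'
import pickle;from h import *
from cell import ctrl
fs=pickle.load(open("f.pkl","rb"))
P={}
for n,p in(("top",(170,221)),("scene",(323,162))):
    c=red(fs[n],*p); P[n]=at(fs[n],c[0],c[1],143 if n=="top" else 139); print(n,c,P[n])
s=ctrl.observe(); R=s["tool_rot"]
print("rows cm tool",R.T@(np.r_[P["top"][:2],190]-s["position"])/10)
E
```

```text
top (np.float64(169.8233082706767), np.float64(220.4360902255639), 266, (np.int64(161), np.int64(179), np.int64(212), np.int64(229))) [481.09376709 159.71826568 143.        ]
scene (np.float64(323.126582278481), np.float64(161.8987341772152), 79, (np.int64(317), np.int64(329), np.int64(158), np.int64(165))) [477.12745279 160.24705703 139.        ]
rows cm tool [-50.67361856  68.61108829   0.09612908]
```

Request:
{"fn": "play_rows", "kwargs": {
  "increments": "0 0 0 -4 2 -0.5 0; 0 0 0 -8 4 -1 0; 0 0 0 -12 6 -2 0; 0 0 0 -16 8 -2 0; 0 0 0 -20 10 -2 0",
  "grip_force": 20
}}

```text
clock: 0.6
position: [360.9, -489.6, 211.0]
tool_rot: [[-0.956, -0.293, 0.0], [-0.293, 0.956, -0.0], [-0.0, -0.0, -1.0]]
wrist_force: [1.0, -1.2, -0.2]
gripper_width: 53.5
grip_force: 0.0
```

Request:
{"fn": "play_rows", "kwargs": {
  "increments": "0 0 0 -2 4 0 0; 0 0 0 -4 8 0 0; 0 0 0 -6 12 0 0; 0 0 0 -8 16 0 0; 0 0 0 -10 19.5 0 0"
}}

```text
clock: 1.1
position: [397.9, -273.3, 210.7]
tool_rot: [[-0.956, -0.293, -0.0], [-0.293, 0.956, 0.0], [0.0, 0.0, -1.0]]
wrist_force: [0.6, -0.4, 0.4]
gripper_width: 13.0
grip_force: 0.0
```

Request:
{"fn": "play_rows", "kwargs": {
  "increments": "0 0 0 -2 4 0 0; 0 0 0 -4 8 0 0; 0 0 0 -6 12 0 0; 0 0 0 -8 16 0 0; 0 0 0 -10 19.5 0 0"
}}

```text
clock: 1.6
position: [436.2, -57.5, 211.0]
tool_rot: [[-0.956, -0.294, 0.0], [-0.294, 0.956, 0.0], [-0.0, 0.0, -1.0]]
wrist_force: [2.0, -0.6, 0.6]
gripper_width: 0.7
grip_force: 0.0
```

Request:
{"fn": "play_rows", "kwargs": {
  "increments": "0 0 0 -2 4 0 0; 0 0 0 -4 8 0 0; 0 0 0 -6 12 0 0; 0 0 0 -8 16 0 0; 0 0 0 -10 19.5 0 0"
}}

```text
clock: 2.1
position: [474.7, 158.4, 210.8]
tool_rot: [[-0.956, -0.294, -0.0], [-0.294, 0.956, 0.0], [0.0, 0.0, -1.0]]
wrist_force: [1.1, -1.4, -0.3]
gripper_width: 0.5
grip_force: 0.0
```

Request:
{"fn": "play_rows", "kwargs": {
  "increments": "0 0 0 0 0 0 0; 0 0 0 0 0 0 0; 0 0 0 0 0 0 0"
}}

```text
clock: 2.4
position: [474.6, 155.7, 210.6]
tool_rot: [[-0.956, -0.293, -0.001], [-0.293, 0.956, -0.0], [0.001, -0.0, -1.0]]
wrist_force: [0.2, 0.0, 0.1]
gripper_width: 0.7
grip_force: 0.0
```

Request:
{"fn": "play_rows", "kwargs": {
  "increments": "0 0 0 -0.6 0.2 1.5 0; 0 0 0 -0.6 0.2 3 0; 0 0 0 -0.6 0.2 4.5 0; 0 0 0 -0.6 0.2 5 0; 0 0 0 -0.6 0.2 5 0"
}}

```text
clock: 2.9
position: [479.8, 158.9, 160.6]
tool_rot: [[-0.956, -0.292, -0.001], [-0.292, 0.956, -0.001], [0.001, -0.0, -1.0]]
wrist_force: [0.2, -0.1, -0.3]
gripper_width: 0.6
grip_force: 0.0
```

```bash
python3 - <<'E'
from cell import ctrl
import cv2,numpy as np
a=ctrl.grab_frame("scene")["img"][80:240,220:420,::-1];b=ctrl.grab_frame("wrist")["img"][:,:,::-1]
cv2.imwrite("pics/c1.png",np.hstack([cv2.resize(a,(400,384)),b[:,56:456]]))
E
```

```text
(no output)
```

View pics/c1.png

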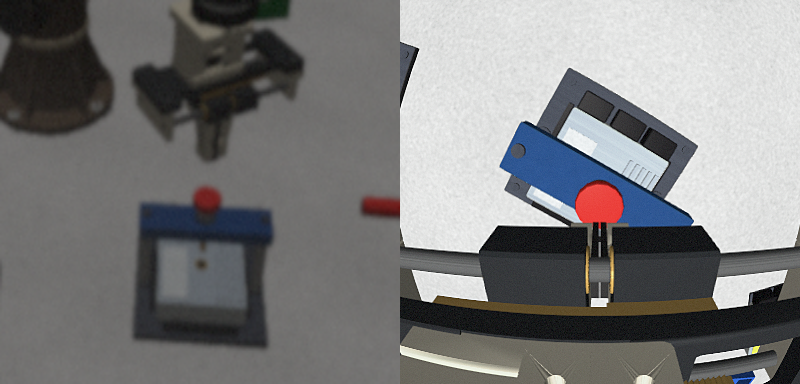

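The left crop shows the fingertips at about (208,155) and the cap at (208,195). The wrist view on the right has the cap at (600,204), just ahead of the tips. I'll check this numerically.

```bash
python3 - <<'E'
from cell import ctrl
from h import *
s=ctrl.observe();p=s["position"];print(p)
w=ctrl.grab_frame("wrist");sc=ctrl.grab_frame("scene")
T=np.linalg.inv(w["T"]);F=192/np.tan(np.radians(w["fovy"]/2));print(F,w["fovy"])
def fe(P):
    q=T[:3,:3]@P+T[:3,3];r=np.hypot(q[0],q[1]);th=np.arctan2(r,q[2]);return w["cx"]+F*th*q[0]/r,w["cy"]+F*th*q[1]/r
def pr(P):
    M=np.linalg.inv(sc["T"]);q=M[:3,:3]@P+M[:3,3];f=192/np.tan(np.radians(sc["fovy"]/2));return sc["cx"]+f*q[0]/q[2],sc["cy"]+f*q[1]/q[2]
print("TCP wrist",fe(p),"scene",pr(p));c=np.array([480,160,145.])
print("cap wrist",fe(c),"scene",pr(c))
i=w["img"].astype(int);m=((i[...,0]>150)&(i[...,1]<90)&(i[...,2]<90)).astype(np.uint8);m[:170]=0;m[240:]=0
ys,xs=np.nonzero(m);print("cap red",xs.mean(),ys.mean(),xs.min(),xs.max(),ys.min(),ys.max())
# invert to z=143
from scipy.optimize import least_squares
mid=((xs.min()+xs.max())/2,ys.min()+(xs.max()-xs.min())/2);print(mid)
print(least_squares(lambda q:np.subtract(fe(np.r_[q,145]),mid),[480,160]).x)
E
```

```text
[480.57168308 159.62702983 161.66341886]
297.3186396354542 65.70646984690485
TCP wrist (np.float64(253.8274344520095), np.float64(212.8809684231822)) scene (np.float64(324.00085474922616), np.float64(155.73932506324928))
cap wrist (np.float64(254.60920316255414), np.float64(204.08600554626491)) scene (np.float64(323.5140406677257), np.float64(160.74313205055816))
cap red 302.56539235412475 199.44919517102616 231 504 170 227
(np.float64(367.5), np.float64(306.5))
[549.08923288 293.14083032]
```

```bash
python3 - <<'E'
from cell import ctrl
import cv2,numpy as np
a=ctrl.grab_frame("scene")["img"][110:180,290:360,::-1];b=ctrl.grab_frame("wrist")["img"][170:240,220:290,::-1]
g=np.hstack([cv2.resize(x,(400,400),interpolation=2) for x in(a,b)]);g=(255*(g/255.)**.6).astype(np.uint8)
cv2.imwrite("pics/c2.png",g)
E
```

```text
(no output)
```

View pics/c2.png

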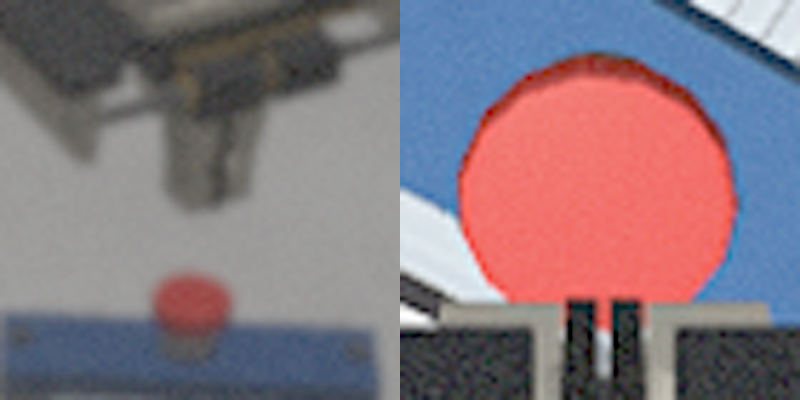

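The left crop has the tips' lower edge at about (326,146) in the full scene image, about 9 px above the projected TCP. The cap matches its projection. I'll test what offset of the tips explains both views.

```bash
python3 - <<'E'
from cell import ctrl
from h import *
s=ctrl.observe();p=s["position"];R=s["tool_rot"];print(p,s["joint_pos"],s["wrist_force"])
w=ctrl.grab_frame("wrist");sc=ctrl.grab_frame("scene")
T=np.linalg.inv(w["T"]);F=192/np.tan(np.radians(w["fovy"]/2))
print("cam in tool",R.T@(w["T"][:3,3]-p),"axis",R.T@w["T"][:3,2],"img-down",R.T@w["T"][:3,1])
def fe(P):
    q=T[:3,:3]@P+T[:3,3];r=np.hypot(q[0],q[1]);th=np.arctan2(r,q[2]);return np.round([w["cx"]+F*th*q[0]/r,w["cy"]+F*th*q[1]/r],1)
def pr(P):
    M=np.linalg.inv(sc["T"]);q=M[:3,:3]@P+M[:3,3];f=192/np.tan(np.radians(sc["fovy"]/2));return np.round([sc["cx"]+f*q[0]/q[2],sc["cy"]+f*q[1]/q[2]],1)
for o in [(0,0,0),(9.5,0,0),(-9.5,0,0),(0,21,0),(0,0,-20),(0,0,-30),(9.5,0,-20),(-9.5,0,-20),(9.5,0,-30),(-9.5,0,-30),(20,0,0),(30,0,0),(0,0,-66),(39,96,-66),(39,-96,-66),(-39,96,-66),(-39,-96,-66)]:
    print(o,"wrist",fe(p+R@np.array(o)),"scene",pr(p+R@np.array(o)))
E
```

```text
[480.50569985 160.11989224 161.55871047] [ 4.06860264e+01  5.84179773e+00 -2.27678933e+01  4.78233848e-03
 -6.13192004e+01 -1.13626735e+02] [ 0.29291117 -0.64277306 -1.04641969]
cam in tool [  76.82494697    0.81546946 -192.70260651] axis [-2.88844454e-01  6.03550272e-04  9.57375850e-01] img-down [-9.57375960e-01  2.26299734e-04 -2.88844630e-01]
(0, 0, 0) wrist [253.9 212.9] scene [324.2 155.7]
(9.5, 0, 0) wrist [253.8 200. ] scene [322.2 153.8]
(-9.5, 0, 0) wrist [253.9 225.3] scene [326.1 157.7]
(0, 21, 0) wrist [283.9 212.8] scene [331.1 153.6]
(0, 0, -20) wrist [253.7 224.6] scene [324.9 149.4]
(0, 0, -30) wrist [253.7 231.3] scene [325.2 146.2]
(9.5, 0, -20) wrist [253.7 210.6] scene [322.9 147.5]
(-9.5, 0, -20) wrist [253.8 237.9] scene [326.9 151.4]
(9.5, 0, -30) wrist [253.6 216.8] scene [323.2 144.2]
(-9.5, 0, -30) wrist [253.7 245.1] scene [327.2 148.1]
(20, 0, 0) wrist [253.8 185.4] scene [320.1 151.6]
(30, 0, 0) wrist [253.8 171. ] scene [318.1 149.6]
(0, 0, -66) wrist [253.4 262.2] scene [326.5 134.2]
(39, 96, -66) wrist [440.5 186.5] scene [350.1 117.6]
(39, -96, -66) wrist [ 67.1 186.4] scene [284.7 135.9]
(-39, 96, -66) wrist [410.3 308.5] scene [368.2 132.5]
(-39, -96, -66) wrist [ 97.5 308.1] scene [300.1 152.8]
```

Request:
{"fn": "play_rows", "kwargs": {
  "increments": "0 0 0 0 0 0.4 0; 0 0 0 0 0 0.8 0; 0 0 0 0 0 1.2 0; 0 0 0 0 0 1.6 0; 0 0 0 0 0 1.8 0"
}}

```text
clock: 3.8
position: [479.9, 159.8, 142.2]
tool_rot: [[-0.956, -0.293, -0.001], [-0.293, 0.956, -0.0], [0.001, -0.0, -1.0]]
wrist_force: [-0.2, -0.1, -0.4]
gripper_width: 0.1
grip_force: 0.0
```

Request:
{"fn": "play_rows", "kwargs": {
  "increments": "0 0 0 0 0 0.2 0; 0 0 0 0 0 0.4 0; 0 0 0 0 0 0.4 0"
}}

```text
clock: 4.1
position: [480.1, 159.9, 138.6]
tool_rot: [[-0.956, -0.293, -0.0], [-0.293, 0.956, -0.0], [0.0, -0.0, -1.0]]
wrist_force: [0.6, 0.6, -0.7]
gripper_width: 0.7
grip_force: 0.0
```

No contact 6 mm below the nominal cap height, so the fingertips really do sit higher than the reported TCP. I'll keep going down by feel.

Request:
{"fn": "play_rows", "kwargs": {
  "increments": "0 0 0 0 0 0.3 0; 0 0 0 0 0 0.6 0; 0 0 0 0 0 0.9 0; 0 0 0 0 0 1.2 0; 0 0 0 0 0 1.2 0"
}}

```text
clock: 4.6
position: [479.9, 159.8, 126.3]
tool_rot: [[-0.956, -0.293, -0.001], [-0.293, 0.956, -0.0], [0.001, -0.0, -1.0]]
wrist_force: [-0.3, -0.2, 0.2]
gripper_width: 0.4
grip_force: 0.0
```

Request:
{"fn": "play_rows", "kwargs": {
  "increments": "0 0 0 0 0 0.2 0; 0 0 0 0 0 0.4 0; 0 0 0 0 0 0.6 0; 0 0 0 0 0 0.8 0; 0 0 0 0 0 0.8 0"
}}

```text
clock: 5.1
position: [480.0, 159.8, 118.6]
tool_rot: [[-0.956, -0.293, -0.0], [-0.293, 0.956, -0.0], [0.0, -0.0, -1.0]]
wrist_force: [0.2, 0.4, -0.1]
gripper_width: 0.4
grip_force: 0.0
```

```bash
python3 - <<'E'
from cell import ctrl
import cv2,numpy as np
a=ctrl.grab_frame("scene")["img"][110:180,290:360,::-1];b=ctrl.grab_frame("wrist")["img"][160:260,206:306,::-1]
g=np.hstack([cv2.resize(x,(400,400),interpolation=2) for x in(a,b)]);g=(255*(g/255.)**.6).astype(np.uint8)
cv2.imwrite("pics/c3.png",g)
E
```

```text
(no output)
```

View pics/c3.png

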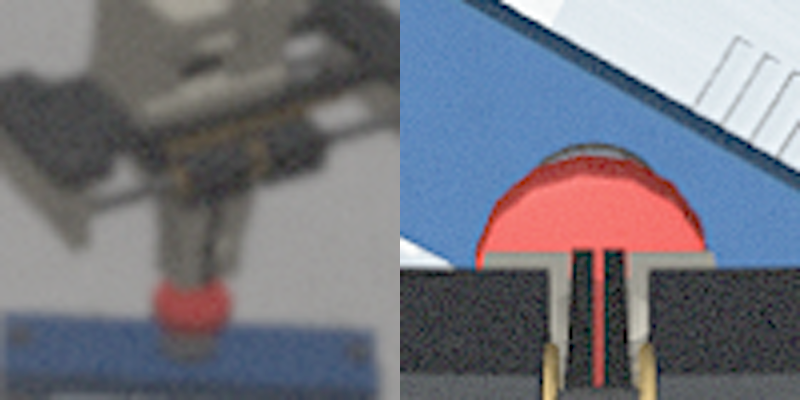

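The fingertips now sit right over the cap, close to its top face, at (190,280) in the left crop. The plunger is still up, so I'll continue in small steps.

Request:
{"fn": "play_rows", "kwargs": {
  "increments": "0 0 0 0 0 0.2 0; 0 0 0 0 0 0.4 0; 0 0 0 0 0 0.4 0"
}}

```text
clock: 5.5
position: [480.0, 159.8, 114.5]
tool_rot: [[-0.956, -0.293, -0.0], [-0.293, 0.956, -0.0], [0.001, -0.0, -1.0]]
wrist_force: [-0.3, 0.3, 0.2]
gripper_width: 0.5
grip_force: 0.0
```

Request:
{"fn": "play_rows", "kwargs": {
  "increments": "0 0 0 0 0 0.2 0; 0 0 0 0 0 0.4 0; 0 0 0 0 0 0.4 0"
}}

```text
clock: 5.8
position: [480.0, 159.8, 110.5]
tool_rot: [[-0.956, -0.293, -0.0], [-0.293, 0.956, -0.0], [0.001, -0.0, -1.0]]
wrist_force: [-0.2, -0.2, 1.0]
gripper_width: 0.5
grip_force: 0.0
```

Request:
{"fn": "play_rows", "kwargs": {
  "increments": "0 0 0 0 0 0.2 0; 0 0 0 0 0 0.4 0; 0 0 0 0 0 0.4 0"
}}

```text
clock: 6.1
position: [480.3, 160.0, 106.9]
tool_rot: [[-0.956, -0.294, 0.0], [-0.294, 0.956, -0.0], [-0.0, -0.0, -1.0]]
wrist_force: [-0.9, -0.1, 4.0]
gripper_width: 0.5
grip_force: 1.8
```

Contact at about 108 mm reported, so the stop should be near 88 mm.

Request:
{"fn": "play_rows", "kwargs": {
  "increments": "0 0 0 0 0 0.3 0; 0 0 0 0 0 0.6 0; 0 0 0 0 0 0.9 0; 0 0 0 0 0 1.2 0; 0 0 0 0 0 1.4 0"
}}

```text
clock: 6.6
position: [480.4, 160.0, 93.1]
tool_rot: [[-0.956, -0.294, 0.001], [-0.294, 0.956, 0.0], [-0.001, -0.0, -1.0]]
wrist_force: [-2.0, -0.3, 8.9]
gripper_width: 0.3
grip_force: 4.2
```

Request:
{"fn": "play_rows", "kwargs": {
  "increments": "0 0 0 0 0 0.2 0; 0 0 0 0 0 0.3 0; 0 0 0 0 0 0.3 0"
}}

```text
clock: 6.9
position: [480.4, 160.0, 90.2]
tool_rot: [[-0.956, -0.294, 0.001], [-0.294, 0.956, 0.0], [-0.001, -0.0, -1.0]]
wrist_force: [-2.7, -1.2, 8.9]
gripper_width: 0.5
grip_force: 4.7
```

Request:
{"fn": "play_rows", "kwargs": {
  "increments": "0 0 0 0 0 0.1 0; 0 0 0 0 0 0.2 0; 0 0 0 0 0 0.2 0"
}}

```text
clock: 7.2
position: [480.5, 160.0, 89.4]
tool_rot: [[-0.956, -0.294, 0.001], [-0.294, 0.956, 0.0], [-0.001, -0.0, -1.0]]
wrist_force: [-7.7, -1.3, 20.5]
gripper_width: 0.1
grip_force: 10.0
```

Request:
{"fn": "play_rows", "kwargs": {
  "increments": "0 0 0 0 0 0.1 0; 0 0 0 0 0 0.1 0"
}}

```text
clock: 7.4
position: [480.6, 160.1, 89.3]
tool_rot: [[-0.956, -0.294, 0.002], [-0.294, 0.956, 0.0], [-0.002, -0.0, -1.0]]
wrist_force: [-11.1, -1.5, 27.4]
gripper_width: 0.4
grip_force: 14.4
```

The force has jumped to 27 N with the position fixed, so the plunger is on its stop. I'll hold here.

Request:
{"fn": "play_rows", "kwargs": {
  "increments": "0 0 0 0 0 0 0; 0 0 0 0 0 0 0; 0 0 0 0 0 0 0; 0 0 0 0 0 0 0; 0 0 0 0 0 0 0"
}}

```text
clock: 7.9
position: [480.6, 160.0, 89.3]
tool_rot: [[-0.956, -0.294, 0.002], [-0.294, 0.956, 0.0], [-0.002, -0.0, -1.0]]
wrist_force: [-10.5, -1.0, 27.8]
gripper_width: 0.1
grip_force: 14.2
```

```bash
python3 - <<'E'
from cell import ctrl
import cv2,numpy as np
a=ctrl.grab_frame("scene")["img"][110:180,290:360,::-1];b=ctrl.grab_frame("wrist")["img"][160:260,206:306,::-1]
g=np.hstack([cv2.resize(x,(400,400),interpolation=2) for x in(a,b)]);g=(255*(g/255.)**.6).astype(np.uint8)
cv2.imwrite("pics/c4.png",g)
E
```

```text
(no output)
```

View pics/c4.png

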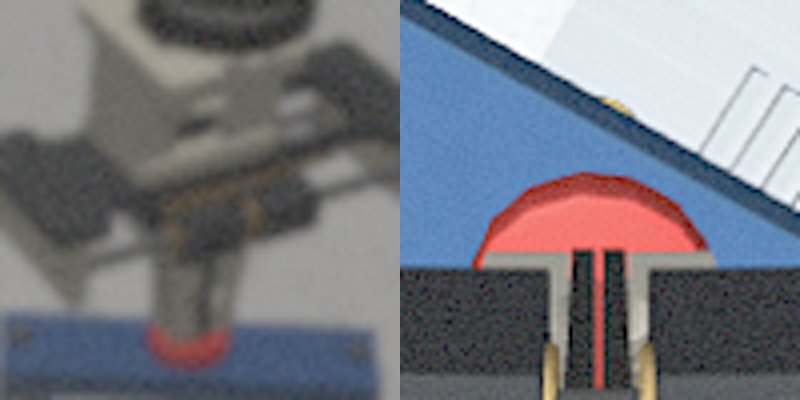

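The cap is down against the bridge, at (190,345) in the left crop, with its stem hidden. I'll hold it there for more than 2 s more.

Request:
{"fn": "play_rows", "kwargs": {
  "increments": "0 0 0 0 0 0 0; 0 0 0 0 0 0 0; 0 0 0 0 0 0 0; 0 0 0 0 0 0 0; 0 0 0 0 0 0 0"
}}

```text
clock: 8.5
position: [480.6, 160.1, 89.4]
tool_rot: [[-0.956, -0.294, 0.002], [-0.294, 0.956, 0.0], [-0.002, -0.0, -1.0]]
wrist_force: [-11.9, -1.1, 29.5]
gripper_width: 0.5
grip_force: 14.2
```

Request:
{"fn": "play_rows", "kwargs": {
  "increments": "0 0 0 0 0 0 0; 0 0 0 0 0 0 0; 0 0 0 0 0 0 0; 0 0 0 0 0 0 0; 0 0 0 0 0 0 0"
}}

```text
clock: 9.0
position: [480.6, 160.1, 89.3]
tool_rot: [[-0.956, -0.294, 0.002], [-0.294, 0.956, 0.0], [-0.002, -0.0, -1.0]]
wrist_force: [-10.4, -0.9, 28.8]
gripper_width: 0.8
grip_force: 14.2
```

Request:
{"fn": "play_rows", "kwargs": {
  "increments": "0 0 0 0 0 0 0; 0 0 0 0 0 0 0; 0 0 0 0 0 0 0; 0 0 0 0 0 0 0; 0 0 0 0 0 0 0"
}}

```text
clock: 9.5
position: [480.6, 160.1, 89.4]
tool_rot: [[-0.956, -0.294, 0.002], [-0.294, 0.956, 0.0], [-0.002, -0.0, -1.0]]
wrist_force: [-11.7, -1.4, 28.7]
gripper_width: 0.5
grip_force: 14.2
```

Request:
{"fn": "play_rows", "kwargs": {
  "increments": "0 0 0 0 0 0 0; 0 0 0 0 0 0 0; 0 0 0 0 0 0 0; 0 0 0 0 0 0 0; 0 0 0 0 0 0 0"
}}

```text
clock: 10.0
position: [480.6, 160.0, 89.3]
tool_rot: [[-0.956, -0.294, 0.002], [-0.294, 0.956, 0.0], [-0.002, -0.0, -1.0]]
wrist_force: [-11.5, -2.0, 28.1]
gripper_width: 0.4
grip_force: 14.2
```

Request:
{"fn": "play_rows", "kwargs": {
  "increments": "0 0 0 0 0 -0.6 0; 0 0 0 0 0 -1.2 0; 0 0 0 0 0 -1.8 0; 0 0 0 0 0 -2.4 0; 0 0 0 0 0 -3 0"
}}

```text
clock: 10.5
position: [479.9, 159.9, 116.8]
tool_rot: [[-0.956, -0.293, -0.001], [-0.293, 0.956, -0.0], [0.001, 0.0, -1.0]]
wrist_force: [-0.3, -1.1, 0.1]
gripper_width: 0.3
grip_force: 0.0
```

Request:
{"fn": "play_rows", "kwargs": {
  "increments": "0 0 0 0 0 -2 0; 0 0 0 0 0 -4 0; 0 0 0 0 0 -6 0; 0 0 0 0 0 -6 0; 0 0 0 0 0 -6 0"
}}

```text
clock: 11.0
position: [480.0, 160.0, 176.7]
tool_rot: [[-0.956, -0.293, -0.0], [-0.293, 0.956, 0.001], [-0.0, 0.001, -1.0]]
wrist_force: [0.6, 0.7, 0.7]
gripper_width: 0.2
grip_force: 0.0
```

```bash
python3 - <<'E'
from cell import ctrl
import cv2,numpy as np
a=ctrl.grab_frame("scene")["img"][130:230,260:360,::-1];b=ctrl.grab_frame("wrist")["img"][:,:,::-1]
cv2.imwrite("pics/c5.png",np.hstack([cv2.resize(a,(384,384)),b[:,64:448]]))
s=ctrl.observe();print(s["position"],s["wrist_force"])
E
```

```text
[479.59324612 159.66869433 175.92397574] [-0.13141275 -0.11416764 -0.41230268]
```

View pics/c5.png

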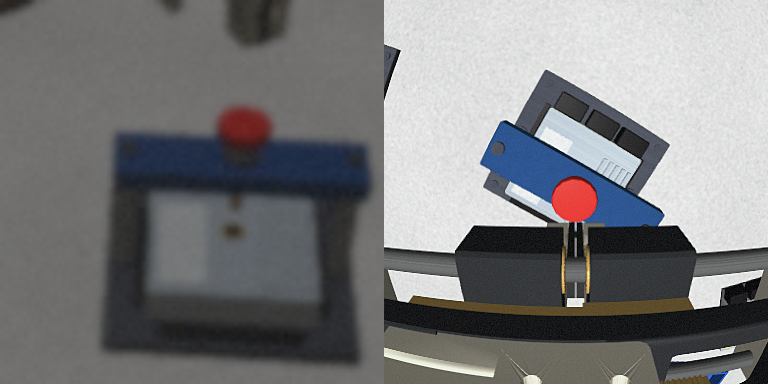

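The cap is back up with its stem visible at (245,128), the unit hasn't moved in its nest, and the gripper is clear above it.

```bash
python3 -c "
from cell import ctrl
print(ctrl.sign_off())"
```

```text
the job is handed in; nothing more can be done
None
```

I pushed the loaded press's plunger down to its stop, held it there for about 2.6 s, and let it spring fully back up; the control unit stayed in its nest, the empty press was not touched, and the job was handed in at about 11 s.

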